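# Load the dispensary's label unwinder

## Task

The label printer in this hospital dispensary has run out: put the green roll of labels on the empty spindle so that it lies flat on the black platter, then put the orange retaining cap over the spindle so that it sits flat on top of the roll. Leave both there, released.

Things in the scene. Friction and masses are not known exactly. Their poses are not given: they have to be found in the camera images.
- platter (a point): The label unwinder: a fixed upright steel spindle in the middle of a round black platter (90 mm across, its top 15 mm above the table) on a grey 110 mm square foot. This point is on the spindle's axis at the platter's top; z is up. The spindle is 18 mm thick and rises 58 mm above the platter, its last 12 mm tapering to a 6 mm tip. It does not move.
- green_roll: The green roll of labels, a stiff ring standing on its flat end on the table: 56 mm outside diameter, 40 mm high, with a 32 mm hole right through it along z lined with a brown cardboard core; about 80 g. The origin is the centre of its underside, z up. White and yellow rolls of the same shape stand about: not wanted.
- orange_cap: The orange plastic retaining cap, standing on its flange on the table: a round hub 38 mm across and 42 mm high, closed on top, with a flange 60 mm across and 8 mm thick round its foot. A bore 28 mm wide goes 28 mm up into it from below and fits over the spindle's end. About 60 g. The origin is the centre of its underside, z up. Seated on the roll its underside is 40 mm above the platter. A grey cap of the same shape is not wanted.
There are look-alikes about, which are no part of the job. What is meant by the orange_cap is not purple, and is the larger of those in its own colour.

How it is judged:
By the outcome, as a careful person would: the job done as asked, in the order asked, and still so for the second after the job is handed in, with the robot touching nothing.
It also fails if it takes over 58 s, if anything falls off the work surface, if the arm or the gripper's body presses on something with over 40 N, if the wrist force passes 120 N, or if a joint passes its speed limit or range.

## Robot

A 6-joint arm with a two-finger parallel gripper is mounted at the origin on the work surface. World frame = base frame: x ahead of the robot, y to its left, z up, the work surface at z = 0. Lengths are in m, angles in rad, forces in N, time in s.
With the tool pointing down it reaches from about 0.25 to 0.725 m from the base axis. Payload 4 kg.
Tool frame: the origin (TCP) lies at the very end of the fingers, on their centre line; the grasp point (between the pads) lies 19 mm behind it; z points along the fingers, y is the line along which they close (so a half turn about z gives the same grasp; the last joint's range is limited). The gripper opens to 85 mm and grips with 20 to 120 N. Pads are 22 mm wide; open, the fingers measure 114 mm over their backs; the gripper's body (76 mm by 85 mm) begins 54 mm behind the grasp point. The pads swing forward as they close: fully open they stand 13 mm farther back than shut.
Start: joints at [-1.105, 0.241, 0.005, 1.335, 0, 1.571], TCP at [0.225, -0.447, 0.231] pointing down, gripper open.
Joint ranges: [-2.72, 2.72], [-1.05, 1.87], [-1.09, 1.28], [-1.99, 2.15], [-1.42, 1.44], [-3.14, 3.14]. Speed limits (rad/s): [2.79, 2.79, 3.14, 3.14, 3.14, 3.14].

## Interface

Orientations are given as [roll, pitch, yaw] about the fixed x, y, z axes, in that order (R = Rz(yaw) Ry(pitch) Rx(roll)).
In Python, from workcell import env gives the robot as it stands.
- The arm moves only by the tool servo_tool, never from a script. Its argument "moves" is a list of rows, each a list of 7 numbers: the turn, a rotation vector about the world's x, y, z in degrees, then the shift along the world's x, y, z in m, then the closure in counts, from 0 (fully open) to 255 (shut). A call has 1 to 12 rows; each row is the pose to reach, as a shift and turn from the pose commanded when the call began; what a row does not reach only later rows make up. A row lasts 1/10 s, in which the tool goes at most 50 mm and 8.59 degrees, less where a joint would pass 70% of its speed; a pose out of reach is approached as far as the arm can. A call with a gripper value outside its range is refused whole. The fingers move at their own pace and stop on an object; "squeeze" is the grip in N (left out, the last holds). Time passes only in rows, so rows that repeat a pose let the fingers close. It gives the time, the measured TCP pose, the force, the opening and the grip force at its end, in the units of the state.
- env.sense(): the state, without advancing time (a new reading comes with each control period).
- env.camera(name): name is "side" or "top" or "wrist"; returns the picture (480x640x3 uint8, blue, green, red); there is no depth.
- env.camera_info(name): a dict with "fx", "fy", "cx", "cy" (pixels), "origin" and "orientation" of the camera in the world; the wrist camera has in their place "T_tool_cam" (4x4, takes a point from camera to tool coordinates, whose origin is the TCP and whose axes are the flange's). Camera axes: x right, y down, z forward; pixel columns grow to the right and rows downward; lengths in m; the calibration is good to about 2 mm. A picture is of the moment at which its call begins: read the wrist's pose just before it. camera_info takes no time and is no camera call.
- env.close_job(): hands the job in; it is judged then, once.
The state is a dict: "clock": time; "joint_positions": joint angles; "joint_velocities": joint speeds; "joint_efforts": joint torques, N m; "tool_pos": TCP position; "ee_rot": TCP orientation; "force": force on the tool from outside, world axes, zero at the start; "torque": the same for the moment, N m; "opening": finger opening in m; "grip_force": force on a finger pad.
Only numpy, scipy, OpenCV 4.12 (cv2) and the standard library are available. Lean on these libraries where they do the work, as an engineer would, in place of code of your own. Each camera call takes 0.05 s, during which the arm holds its last target. There are 200 camera calls.

## Working session

There is one attempt and no reset: what is moved stays moved. The work goes in short steps, Python scripts to look and compute and a tool call to move; the robot and the scene stay as the last step left them, time stands still between calls to the robot, and variables do not carry over. Pictures are saved under pics/ and viewed, at most 10 in all, crops included, and the job is handed in when it is done.

Besides the shell and the picture viewer there is one more tool, called after "Call:" as name([rows], argument=value, ...), one row to a line, values as JSON. servo_tool: Moves the arm, as the interface text tells. Its arguments: {"type":"object","properties":{"moves":{"type":"array"},"squeeze":{"type":"number"}},"required":["moves"]}

```bash
ls; mkdir -p pics
python3 - <<'E'
from workcell import env
import cv2
for n in ("top","side"):
    cv2.imwrite(f"pics/{n}0.png",env.camera(n)); print(n,env.camera_info(n))
print(env.camera_info("wrist")); print(env.sense())
E
```

```text
pics
top {'fx': 560.4942263825072, 'fy': 560.4942263825072, 'cx': 318.0930448911331, 'cy': 239.2328530328389, 'origin': array([0.29654825, 0.04553467, 1.21900521]), 'orientation': array([-2.97680315e+00, -2.97029826e-03, -1.56349016e+00])}
side {'fx': 567.2485720777598, 'fy': 567.2485720777598, 'cx': 320.27420329019805, 'cy': 240.72941327929536, 'origin': array([-0.0946361 ,  0.73950009,  0.68945331]), 'orientation': array([-2.17949696,  0.01941088, -2.44831081])}
{'fx': 351.51912394958174, 'fy': 351.51912394958174, 'cx': 326.68846625009604, 'cy': 234.82873514030507, 'T_tool_cam': array([[-1.25657830e-04, -9.52497266e-01, -3.04547110e-01,
         7.89233615e-02],
       [ 9.99999961e-01, -1.95817195e-04,  1.99829571e-04,
        -9.54915474e-04],
       [-2.49972681e-04, -3.04547073e-01,  9.52497253e-01,
        -1.43241932e-01],
       [ 0.00000000e+00,  0.00000000e+00,  0.00000000e+00,
         1.00000000e+00]])}
{'clock': 0.1, 'joint_positions': array([-1.10498363e+00,  2.41327925e-01,  3.89269855e-03,  1.33520864e+00,
        1.98959886e-05,  1.57076217e+00]), 'joint_velocities': array([ 0.00157527, -0.00123108,  0.0029153 , -0.00052903, -0.0010225 ,
       -0.00021687]), 'joint_efforts': array([ 5.38615750e-04, -3.73138404e+01,  2.53010184e+01,  1.08302161e-02,
       -7.91237267e-05,  1.21291512e-05]), 'tool_pos': array([ 0.22433171, -0.44623196,  0.23051971]), 'ee_rot': array([-3.13974511e+00, -1.99590699e-05,  4.65846820e-01]), 'force': array([-0.59885801, -0.26194134, -0.38111765]), 'torque': array([-0.02736012, -0.00692966,  0.04179996]), 'grip_force': 0.0, 'opening': 0.0856596937354862}
```

View pics/top0.png

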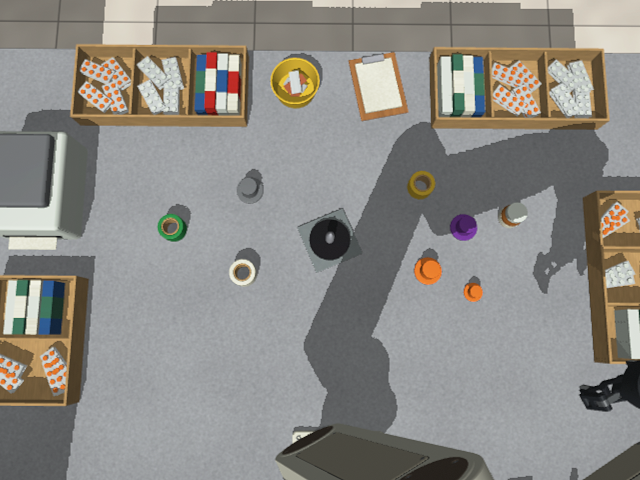

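View pics/side0.png

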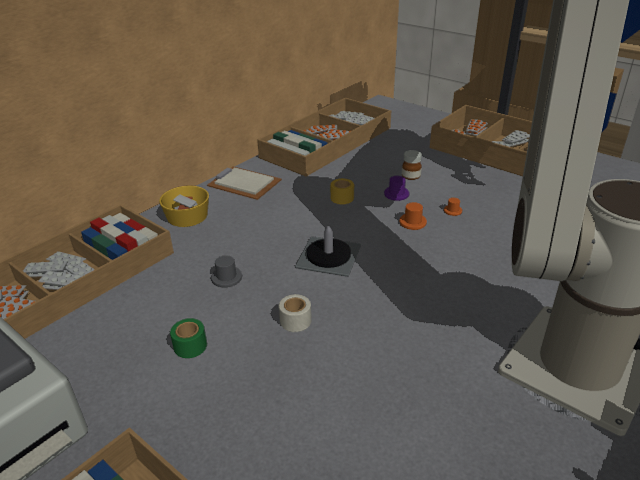

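The top view shows the green roll at (172,227), the large orange cap at (428,270) and the platter at (330,238). The side view has them at (189,338), (413,216) and (328,255).

```bash
cat > h.py <<'E'
import numpy as np, cv2
from scipy.spatial.transform import Rotation as R
from workcell import env
def cam(n):
    i=env.camera_info(n)
    if n=="wrist":
        s=env.sense(); T=np.eye(4); T[:3,:3]=R.from_euler("xyz",s["ee_rot"]).as_matrix(); T[:3,3]=s["tool_pos"]
        T=T@i["T_tool_cam"]; return i,T[:3,:3],T[:3,3]
    return i,R.from_euler("xyz",i["orientation"]).as_matrix(),np.array(i["origin"])
def plane(c,px,z):
    i,M,o=c; px=np.atleast_2d(px).astype(float)
    d=np.c_[(px[:,0]-i["cx"])/i["fx"],(px[:,1]-i["cy"])/i["fy"],np.ones(len(px))]@M.T
    return o+d*((z-o[2])/d[:,2])[:,None]
def proj(c,P):
    i,M,o=c; q=(np.atleast_2d(P)-o)@M
    return np.c_[q[:,0]/q[:,2]*i["fx"]+i["cx"],q[:,1]/q[:,2]*i["fy"]+i["cy"]]
HSV=dict(green=((60,120,30),(85,255,255)),orange=((5,180,90),(15,255,255)),black=((0,0,0),(180,255,28)),brown=((8,60,40),(20,170,220)))
def blobs(img,col,roi=None,amin=60):
    m=cv2.inRange(cv2.cvtColor(img,cv2.COLOR_BGR2HSV),*map(np.array,HSV[col]))
    if roi: z=np.zeros_like(m); x0,y0,x1,y1=roi; z[y0:y1,x0:x1]=m[y0:y1,x0:x1]; m=z
    cs=[c for c in cv2.findContours(m,cv2.RETR_EXTERNAL,cv2.CHAIN_APPROX_NONE)[0] if cv2.contourArea(c)>amin]
    return sorted(cs,key=cv2.contourArea,reverse=True)
def circ(c,cont,z):
    P=plane(c,cont[:,0],z)[:,:2].astype(np.float32)
    (x,y),r=cv2.minEnclosingCircle(P); return np.round([x,y,2*r],4)
E
python3 - <<'E'
from h import *
rois=dict(top=dict(green=(150,205,195,250),orange=(405,250,450,290),black=(300,210,360,262)),side=dict(green=(160,310,220,365),orange=(395,195,430,232),black=(295,236,360,275)))
for n in rois:
    im=cv2.imread(f"pics/{n}0.png"); c=cam(n)
    for col,z in (("green",.04),("green",.02),("orange",.0),("orange",.008),("black",.015)):
        b=blobs(im,col,rois[n][col])
        print(n,col,z,[ (cv2.contourArea(k),circ(c,k,z), cv2.boundingRect(k)) for k in b[:2]])
print("spindle top", plane(cam("top"),[(331,235)],.073), plane(cam("side"),[(327,227)],.073))
E
```

```text
top green 0.04 [(551.5, array([0.5163, 0.3568, 0.0629]), (158, 214, 28, 27))]
top green 0.02 [(551.5, array([0.52 , 0.362, 0.064]), (158, 214, 28, 27))]
top orange 0.0 [(508.5, array([ 0.4322, -0.1962,  0.058 ]), (415, 258, 26, 26))]
top orange 0.008 [(508.5, array([ 0.4314, -0.1946,  0.0576]), (415, 258, 26, 26))]
top black 0.015 [(85.5, array([0.522 , 0.0121, 0.0374]), (327, 220, 11, 17))]
side green 0.04 [(1072.0, array([0.5038, 0.3722, 0.0911]), (170, 319, 36, 39))]
side green 0.02 [(1072.0, array([0.5222, 0.3609, 0.0939]), (170, 319, 36, 39))]
side orange 0.0 [(385.0, array([ 0.4448, -0.2202,  0.1115]), (400, 203, 26, 27))]
side orange 0.008 [(385.0, array([ 0.4386, -0.209 ,  0.1102]), (400, 203, 26, 27))]
side black 0.015 [(820.0, array([0.4944, 0.0242, 0.0986]), (306, 239, 45, 29))]
spindle top [[0.49626125 0.01680089 0.073     ]] [[0.49968375 0.02220591 0.073     ]]
```

Call:
servo_tool([
  [0, 0, 0, 0.272, 0.466, -0.02, 0],
  [0, 0, 0, 0.272, 0.466, -0.02, 0],
  [0, 0, 0, 0.272, 0.466, -0.02, 0],
  [0, 0, 0, 0.272, 0.466, -0.02, 0],
  [0, 0, 0, 0.272, 0.466, -0.02, 0],
  [0, 0, 0, 0.272, 0.466, -0.02, 0],
  [0, 0, 0, 0.272, 0.466, -0.02, 0],
  [0, 0, 0, 0.272, 0.466, -0.02, 0],
  [0, 0, 0, 0.272, 0.466, -0.02, 0],
  [0, 0, 0, 0.272, 0.466, -0.02, 0],
  [0, 0, 0, 0.272, 0.466, -0.02, 0],
  [0, 0, 0, 0.272, 0.466, -0.02, 0],
])

```text
clock: 1.3
tool_pos: [0.4982, 0.0233, 0.2103]
ee_rot: [-3.14, -0.0, 0.472]
force: [0.9, -0.5, -0.6]
opening: 0.0853
grip_force: 0.0
```

Call:
servo_tool([
  [0, 0, 0, 0, 0, 0, 0],
  [0, 0, 0, 0, 0, 0, 0],
])

```text
clock: 1.5
tool_pos: [0.4957, 0.0185, 0.211]
ee_rot: [-3.141, 0.001, 0.465]
force: [-0.0, 0.1, 0.1]
opening: 0.0851
grip_force: 0.0
```

Run:
```python
from h import *
c=cam("wrist"); im=env.camera("wrist"); cv2.imwrite("pics/w1.png",im)
print(env.sense()["tool_pos"],proj(c,[(.496,.02,.015),(.496,.02,.073)]))
for k in blobs(im,"black",None,500): print(cv2.contourArea(k),circ(c,k,.015),cv2.boundingRect(k))
np.save("w1.npy",np.c_[c[1],c[2]])
```

```text
[0.49579061 0.0181639  0.21119384] [[326.37462264 205.14233161]
 [326.31494075 220.91663031]]
2985.5 [0.4992 0.0216 0.088 ] (283, 156, 89, 88)
1996.5 [ 0.3936 -0.4101  0.2132] (551, 376, 89, 104)
1850.0 [0.0679 0.1994 0.19  ] (0, 400, 92, 80)
1730.5 [0.293  0.0641 0.1178] (186, 300, 39, 88)
1661.0 [ 0.4106 -0.1702  0.1152] (430, 301, 40, 86)
```

View pics/w1.png

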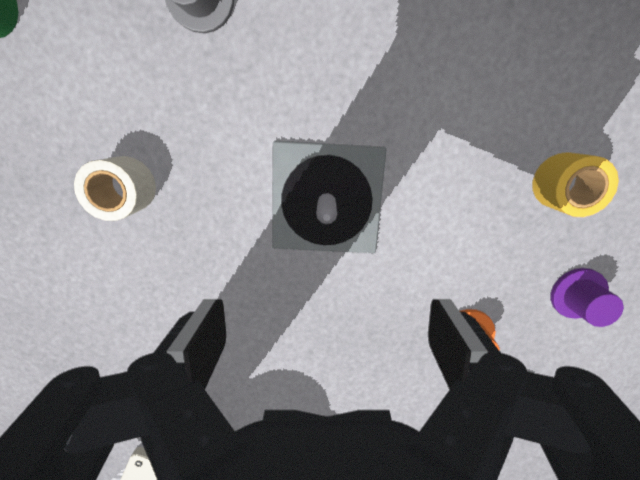

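The wrist picture shows the platter disc centred at about (327,200) with the spindle tip at (326,215). That puts the platter at about (0.499, 0.0215), in line with the side view. Next is the roll.

Call:
servo_tool([
  [0, 0, 0, 0.02, 0.34, -0.03, 0],
  [0, 0, 0, 0.02, 0.34, -0.03, 0],
  [0, 0, 0, 0.02, 0.34, -0.03, 0],
  [0, 0, 0, 0.02, 0.34, -0.03, 0],
  [0, 0, 0, 0.02, 0.34, -0.03, 0],
  [0, 0, 0, 0.02, 0.34, -0.03, 0],
  [0, 0, 0, 0.02, 0.34, -0.03, 0],
  [0, 0, 0, 0.02, 0.34, -0.03, 0],
  [0, 0, 0, 0.02, 0.34, -0.03, 0],
  [0, 0, 0, 0.02, 0.34, -0.03, 0],
])

```text
clock: 2.55
tool_pos: [0.5358, 0.3247, 0.1815]
ee_rot: [-3.111, 0.002, 0.531]
force: [0.0, 0.1, -0.4]
opening: 0.085
grip_force: 0.0
```

Run:
```python
from h import *
c=cam("wrist"); im=env.camera("wrist"); cv2.imwrite("pics/w2.png",im)
print(env.sense()["tool_pos"],proj(c,[(.516,.358,0),(.516,.358,.04)]))
for k in blobs(im,"green",None,300): print(cv2.contourArea(k),circ(c,k,.04),circ(c,k,.0),cv2.boundingRect(k))
for k in blobs(im,"brown",None,200)[:4]: print("brown",cv2.contourArea(k),circ(c,k,.04),cv2.boundingRect(k))
W=np.load("w1.npy"); print("tip",plane((c[0],W[:,:3],W[:,3]),[(326,215)],.073))
```

```text
[0.53581375 0.32469705 0.18174126] [[292.64264607 209.49475448]
 [286.8491385  220.76665667]]
3412.0 [0.5245 0.3639 0.06  ] [0.5131 0.3641 0.0684] (252, 174, 66, 69)
brown 7673.0 [0.319  0.5544 0.2368] (0, 168, 69, 224)
brown 3287.5 [0.7525 0.2485 0.0811] (532, 0, 108, 48)
brown 1412.0 [0.521  0.3645 0.0373] (261, 191, 45, 43)
brown 928.0 [0.4232 0.207  0.0381] (359, 361, 39, 32)
tip [[0.50040959 0.02250005 0.073     ]]
```

View pics/w2.png

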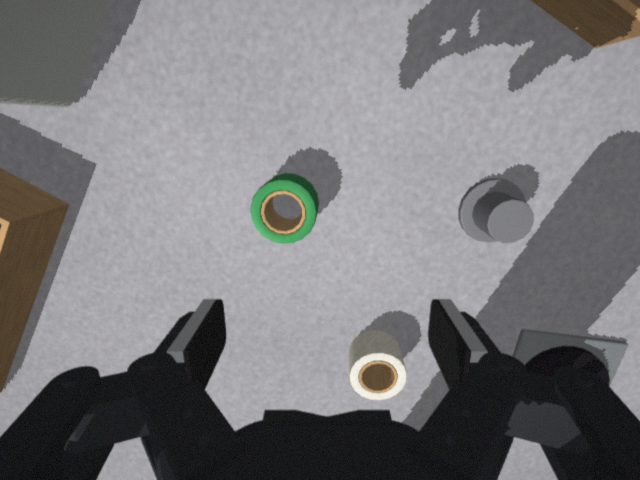

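The roll's rim is at about (284,209). The tool is short of its target, so I'll check whether it has settled.

Call:
servo_tool([
  [0, 0, 0, 0, 0, 0, 0],
  [0, 0, 0, 0, 0, 0, 0],
  [0, 0, 0, 0, 0, 0, 0],
])

```text
clock: 2.9
tool_pos: [0.5359, 0.3258, 0.1818]
ee_rot: [-3.111, 0.001, 0.532]
force: [0.5, 0.8, -0.3]
opening: 0.0855
grip_force: 0.0
```

Run:
```python
from h import *
s=env.sense();print(s["joint_positions"],s["tool_pos"],s["ee_rot"])
c=cam("wrist"); im=env.camera("wrist"); cv2.imwrite("pics/w3.png",im)
k=blobs(im,"green",None,300)[0]; print(circ(c,k,.04),circ(c,k,0),cv2.boundingRect(k))
for k in blobs(im,"brown",None,200)[:4]: print("brown",cv2.contourArea(k),circ(c,k,.04),cv2.boundingRect(k))
```

```text
[0.53146983 0.51906079 0.2862831  1.33861231 0.03057997 3.1405792 ] [0.53594651 0.32584366 0.18176281] [-3.11101210e+00  5.62691041e-04  5.32482819e-01]
[0.5243 0.3634 0.0601] [0.5129 0.3634 0.0685] (253, 175, 66, 69)
brown 7914.0 [0.3183 0.555  0.2384] (0, 168, 70, 225)
brown 3434.5 [0.7522 0.25   0.0831] (530, 0, 110, 49)
brown 1415.5 [0.5208 0.3644 0.0374] (262, 192, 45, 43)
brown 927.5 [0.4232 0.2071 0.0379] (359, 362, 39, 32)
```

Joint 6 is at its limit, so I'll turn the yaw away from it.

Call:
servo_tool([
  [0, 0, 38, 0, 0, 0, 0],
  [0, 0, 38, 0, 0, 0, 0],
  [0, 0, 38, 0, 0, 0, 0],
  [0, 0, 38, 0, 0, 0, 0],
  [0, 0, 38, 0, 0, 0, 0],
  [0, 0, 38, 0, 0, 0, 0],
  [0, 0, 38, 0, 0, 0, 0],
  [0, 0, 38, 0, 0, 0, 0],
  [0, 0, 38, 0, 0, 0, 0],
])

```text
clock: 3.85
tool_pos: [0.5359, 0.3264, 0.1813]
ee_rot: [-3.111, 0.001, 1.196]
force: [1.0, -0.6, -1.0]
opening: 0.0852
grip_force: 0.0
```

```bash
cat > roll.py <<'E'
from h import *
s=env.sense();print(s["joint_positions"],s["tool_pos"],s["ee_rot"])
print("turn to upright deg",np.degrees((R.from_euler("xyz",[np.pi,0,s["ee_rot"][2]])*R.from_euler("xyz",s["ee_rot"]).inv()).as_rotvec()))
c=cam("wrist"); im=env.camera("wrist")
k=blobs(im,"green",None,300)[0]; print(circ(c,k,.04),cv2.boundingRect(k))
for k in blobs(im,"brown",None,200)[:5]: print("brown",cv2.contourArea(k),circ(c,k,.04),cv2.boundingRect(k))
E
python3 roll.py
```

```text
[0.53563348 0.53581769 0.31276457 1.36728004 0.02360752 2.48114309] [0.53588584 0.32638441 0.18134751] [-3.11096536e+00  9.49140200e-04  1.19586695e+00]
turn to upright deg [-5.92025013e-01 -1.65282720e+00  8.32782625e-04]
[0.5224 0.3655 0.0575] (266, 150, 66, 68)
brown 13892.5 [0.7521 0.3123 0.2139] (557, 0, 83, 256)
brown 4053.5 [0.3871 0.5359 0.086 ] (0, 0, 94, 69)
brown 1533.0 [0.5208 0.3645 0.0374] (276, 163, 45, 45)
brown 920.0 [0.4232 0.207  0.0381] (250, 355, 38, 33)
```

Call:
servo_tool([
  [-0.6, -1.65, 0, -0.015, 0.038, -0.04, 0],
  [-0.6, -1.65, 0, -0.015, 0.038, -0.08, 0],
  [-0.6, -1.65, 0, -0.015, 0.038, -0.08, 0],
  [-0.6, -1.65, 0, -0.015, 0.038, -0.11, 0],
  [-0.6, -1.65, 0, -0.015, 0.038, -0.14, 0],
  [-0.6, -1.65, 0, -0.015, 0.038, -0.16, 0],
  [-0.6, -1.65, 0, -0.015, 0.038, -0.173, 0],
  [-0.6, -1.65, 0, -0.015, 0.038, -0.173, 0],
  [-0.6, -1.65, 0, -0.015, 0.038, -0.173, 0],
])

```text
clock: 4.8
tool_pos: [0.522, 0.3647, 0.0098]
ee_rot: [3.14, -0.001, 1.196]
force: [-0.1, 0.7, -0.1]
opening: 0.0856
grip_force: 0.0
```

Call:
servo_tool([
  [0, 0, 0, 0, 0, 0, 80],
  [0, 0, 0, 0, 0, 0, 120],
  [0, 0, 0, 0, 0, 0, 160],
  [0, 0, 0, 0, 0, 0, 160],
  [0, 0, 0, 0, 0, 0, 160],
  [0, 0, 0, 0, 0, 0, 160],
  [0, 0, 0, 0, 0, 0, 160],
  [0, 0, 0, 0, 0, 0, 160],
], squeeze=30)

```text
clock: 5.6
tool_pos: [0.522, 0.3651, 0.0101]
ee_rot: [3.14, -0.002, 1.196]
force: [-0.3, -1.0, 6.5]
opening: 0.0546
grip_force: 32.4
```

Call:
servo_tool([
  [0, 0, 0, 0, 0, 0.02, 160],
  [0, 0, 0, 0, 0, 0.06, 160],
  [0, 0, 0, 0, 0, 0.1, 160],
  [0, 0, 0, 0, 0, 0.11, 160],
  [0, 0, 0, 0, 0, 0.11, 160],
  [0, 0, 0, 0, 0, 0.11, 160],
])

```text
clock: 6.2
tool_pos: [0.5201, 0.3639, 0.117]
ee_rot: [-3.14, 0.002, 1.197]
force: [-0.5, -0.9, -2.1]
opening: 0.0543
grip_force: 32.1
```

Run:
```python
from h import *
s=env.sense();print(s["tool_pos"],s["ee_rot"],s["opening"],s["force"])
c=cam("wrist"); im=env.camera("wrist"); cv2.imwrite("pics/w4.png",im)
b=s["tool_pos"][2]-.0101
for k in blobs(im,"brown",None,200)[:5]: print("brown",cv2.contourArea(k),circ(c,k,b+.04),cv2.boundingRect(k))
k=blobs(im,"green",None,300)[0]; print(circ(c,k,b+.04),cv2.boundingRect(k))
```

```text
[0.52007817 0.36392888 0.11698854] [-3.14032478e+00  2.00525090e-03  1.19655028e+00] 0.05434550783404567 [-0.48722325 -0.92908547 -2.08609616]
brown 6208.5 [0.52   0.3635 0.0379] (278, 301, 99, 83)
brown 3627.0 [0.4763 0.4907 0.0271] (0, 0, 71, 77)
[0.5216 0.3695 0.0678] (253, 245, 148, 160)
```

View pics/w4.png

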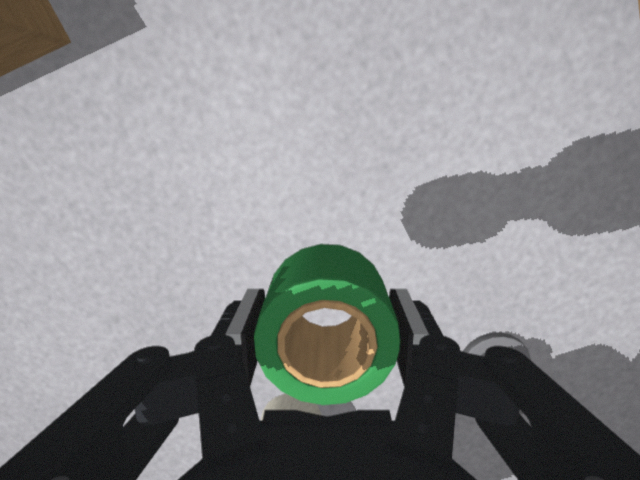

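The roll is held squarely: its rim is at about (327,343), and its axis is at the TCP.

Call:
servo_tool([
  [0, 0, 0, -0.002, -0.03, 0, 160],
  [0, 0, 0, -0.005, -0.07, 0, 160],
  [0, 0, 0, -0.007, -0.115, 0, 160],
  [0, 0, 0, -0.01, -0.16, 0, 160],
  [0, 0, 0, -0.013, -0.205, 0, 160],
  [0, 0, 0, -0.015, -0.25, 0, 160],
  [0, 0, 0, -0.018, -0.295, 0, 160],
  [0, 0, 0, -0.02, -0.325, 0, 160],
  [0, 0, 0, -0.0205, -0.342, 0, 160],
  [0, 0, 0, -0.0205, -0.342, 0, 160],
  [0, 0, 0, -0.0205, -0.342, 0, 160],
  [0, 0, 0, -0.0205, -0.342, 0, 160],
])

```text
clock: 7.45
tool_pos: [0.4999, 0.0232, 0.1174]
ee_rot: [-3.14, 0.001, 1.198]
force: [1.0, 0.5, -1.2]
opening: 0.0543
grip_force: 32.1
```

Run:
```python
from h import *
s=env.sense();print(s["tool_pos"],s["ee_rot"],s["opening"])
im=env.camera("wrist"); t=env.camera("side")
a=im[230:430,220:440]; b=t[170:290,260:400]
cv2.imwrite("pics/w5.png",np.hstack([cv2.resize(a,(440,400)),cv2.resize(b,(360,400))[:, :360]]))
```

```text
[0.49986969 0.02322452 0.11739019] [-3.13978998e+00  6.01907252e-04  1.19756554e+00] 0.054288542006037124
```

View pics/w5.png

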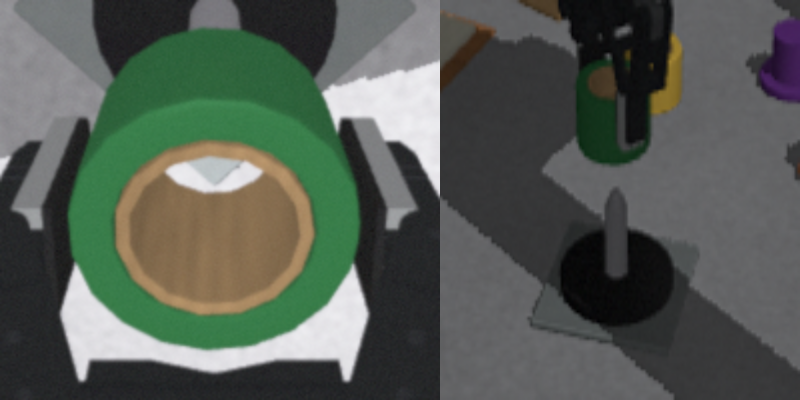

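The side view shows the roll straight above the spindle and square to it, so I'll lower it.

Call:
servo_tool([
  [0, 0, 0, 0, -0.001, -0.015, 160],
  [0, 0, 0, 0, -0.001, -0.03, 160],
  [0, 0, 0, 0, -0.001, -0.045, 160],
  [0, 0, 0, 0, -0.001, -0.06, 160],
  [0, 0, 0, 0, -0.001, -0.075, 160],
  [0, 0, 0, 0, -0.001, -0.085, 160],
  [0, 0, 0, 0, -0.001, -0.09, 160],
  [0, 0, 0, 0, -0.001, -0.09, 160],
  [0, 0, 0, 0, -0.001, -0.09, 160],
])

```text
clock: 8.45
tool_pos: [0.5009, 0.0216, 0.0287]
ee_rot: [3.141, -0.0, 1.197]
force: [1.2, 0.2, -0.5]
opening: 0.0544
grip_force: 32.1
```

Call:
servo_tool([
  [0, 0, 0, 0, 0, -0.002, 160],
  [0, 0, 0, 0, 0, -0.003, 160],
  [0, 0, 0, 0, 0, -0.003, 160],
])

```text
clock: 8.75
tool_pos: [0.5005, 0.0214, 0.0255]
ee_rot: [3.141, 0.0, 1.196]
force: [0.3, -0.7, -0.5]
opening: 0.0538
grip_force: 32.1
```

Call:
servo_tool([
  [0, 0, 0, 0, 0, 0, 80],
  [0, 0, 0, 0, 0, 0, 40],
  [0, 0, 0, 0, 0, 0, 0],
  [0, 0, 0, 0, 0, 0, 0],
  [0, 0, 0, 0, 0, 0, 0],
  [0, 0, 0, 0, 0, 0, 0],
])

```text
clock: 9.35
tool_pos: [0.5004, 0.0214, 0.0253]
ee_rot: [3.142, 0.0, 1.196]
force: [0.3, 0.1, 0.4]
opening: 0.0853
grip_force: 0.0
```

Call:
servo_tool([
  [0, 0, 0, 0, 0, 0.02, 0],
  [0, 0, 0, 0, 0, 0.06, 0],
  [0, 0, 0, 0, 0, 0.11, 0],
  [0, 0, 0, 0, 0, 0.15, 0],
  [0, 0, 0, 0, 0, 0.15, 0],
  [0, 0, 0, 0, 0, 0.15, 0],
])

```text
clock: 9.95
tool_pos: [0.5012, 0.0214, 0.1765]
ee_rot: [3.139, -0.001, 1.196]
force: [0.4, -0.7, -1.3]
opening: 0.0854
grip_force: 0.0
```

Run:
```python
from h import *
c=cam("wrist"); print(c[2],env.sense()["tool_pos"]); im=env.camera("wrist"); t=env.camera("side")
k=blobs(im,"green",None,300)[0]; x,y,w,h=cv2.boundingRect(k); print(circ(c,k,.055),(x,y,w,h))
for k in blobs(im,"brown",None,100)[:5]: print("brown",circ(c,k,.055),cv2.boundingRect(k))
a=im[max(0,y-30):y+h+30,max(0,x-30):x+w+30]; b=t[190:290,260:400]
cv2.imwrite("pics/w6.png",np.hstack([cv2.resize(a,(400,400)),cv2.resize(b,(400,400))]))
```

```text
[0.52980303 0.09521051 0.3197807 ] [0.50118842 0.02144925 0.17645584]
[0.5011 0.0239 0.0616] (291, 187, 70, 76)
brown [0.4276 0.2019 0.0339] (99, 0, 50, 52)
brown [0.5001 0.0207 0.0371] (303, 207, 46, 45)
brown [ 0.6219 -0.1625  0.037 ] (510, 351, 31, 25)
```

View pics/w6.png

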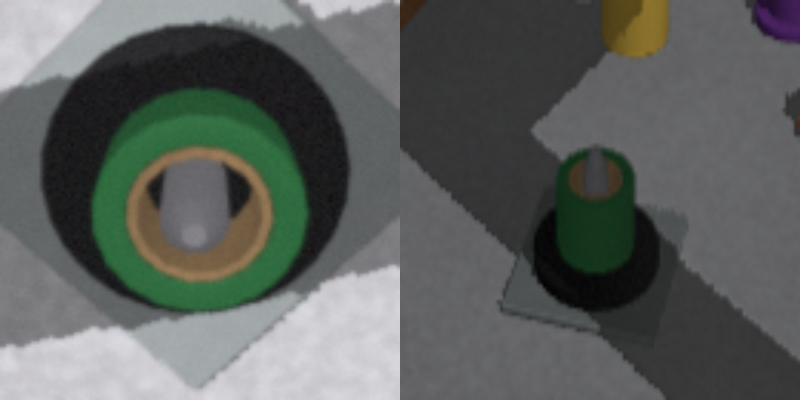

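The roll lies flat on the platter with the spindle in its hole: the left view shows the rim at about (200,213) and the tip at (193,240). Now the cap.

Call:
servo_tool([
  [0, 0, 0, -0.069, -0.216, 0, 0],
  [0, 0, 0, -0.069, -0.216, 0, 0],
  [0, 0, 0, -0.069, -0.216, 0, 0],
  [0, 0, 0, -0.069, -0.216, 0, 0],
  [0, 0, 0, -0.069, -0.216, 0, 0],
  [0, 0, 0, -0.069, -0.216, 0, 0],
  [0, 0, 0, -0.069, -0.216, 0, 0],
  [0, 0, 0, -0.069, -0.216, 0, 0],
])

```text
clock: 10.85
tool_pos: [0.431, -0.1936, 0.1743]
ee_rot: [-3.139, -0.0, 1.197]
force: [0.5, 0.7, -0.1]
opening: 0.0854
grip_force: 0.0
```

Run:
```python
from h import *
s=env.sense(); c=cam("wrist"); print(s["tool_pos"],s["ee_rot"],s["joint_positions"]); im=env.camera("wrist"); cv2.imwrite("pics/w7.png",im)
print(proj(c,[(.432,-.195,0),(.432,-.195,.042)]))
for k in blobs(im,"orange",None,100)[:4]: print(cv2.contourArea(k),circ(c,k,.008),circ(c,k,.042),cv2.boundingRect(k))
```

```text
[ 0.43104674 -0.19359142  0.17427471] [-3.13930670e+00 -2.36637532e-04  1.19745359e+00] [-4.22201418e-01  2.22570598e-01 -1.70860728e-01  1.17965978e+00
  1.24710521e-04  1.52193723e+00]
[[328.68816719 213.07495211]
 [328.83209705 225.70137143]]
2298.0 [ 0.4333 -0.1926  0.0577] [ 0.4363 -0.1846  0.0514] (301, 181, 60, 62)
1087.5 [ 0.3862 -0.2914  0.0479] [ 0.3943 -0.2726  0.0427] (304, 297, 38, 43)
```

View pics/w7.png

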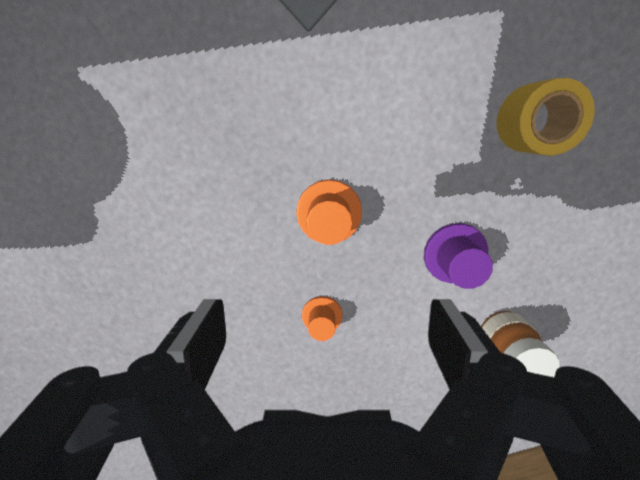

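The cap's flange is centred at (329,212) and its hub top at (329,222). That puts it at about (0.433, -0.1925), with flange about 58 mm, so it is the large one.

Call:
servo_tool([
  [0, 0, 0, 0.002, 0.001, -0.04, 0],
  [0, 0, 0, 0.002, 0.001, -0.08, 0],
  [0, 0, 0, 0.002, 0.001, -0.11, 0],
  [0, 0, 0, 0.002, 0.001, -0.135, 0],
  [0, 0, 0, 0.002, 0.001, -0.15, 0],
  [0, 0, 0, 0.002, 0.001, -0.16, 0],
  [0, 0, 0, 0.002, 0.001, -0.16, 0],
  [0, 0, 0, 0.002, 0.001, -0.16, 0],
])

```text
clock: 11.7
tool_pos: [0.434, -0.1933, 0.0157]
ee_rot: [3.141, 0.0, 1.198]
force: [0.1, 0.2, 0.5]
opening: 0.0852
grip_force: 0.0
```

Call:
servo_tool([
  [0, 0, 0, 0, 0, -0.001, 80],
  [0, 0, 0, 0, 0, -0.001, 120],
  [0, 0, 0, 0, 0, -0.001, 160],
  [0, 0, 0, 0, 0, -0.001, 200],
  [0, 0, 0, 0, 0, -0.001, 200],
  [0, 0, 0, 0, 0, -0.001, 200],
  [0, 0, 0, 0, 0, -0.001, 200],
  [0, 0, 0, 0, 0, -0.001, 200],
  [0, 0, 0, 0, 0, -0.001, 200],
])

```text
clock: 12.6
tool_pos: [0.4339, -0.1939, 0.015]
ee_rot: [3.14, 0.0, 1.196]
force: [-0.0, 0.4, 5.9]
opening: 0.0367
grip_force: 30.1
```

Call:
servo_tool([
  [0, 0, 0, 0, 0, 0.02, 200],
  [0, 0, 0, 0, 0, 0.06, 200],
  [0, 0, 0, 0, 0, 0.1, 200],
  [0, 0, 0, 0, 0, 0.11, 200],
  [0, 0, 0, 0, 0, 0.11, 200],
  [0, 0, 0, 0, 0, 0.11, 200],
])

```text
clock: 13.2
tool_pos: [0.4326, -0.1933, 0.1232]
ee_rot: [-3.14, 0.0, 1.196]
force: [0.2, 0.4, -1.0]
opening: 0.0371
grip_force: 30.3
```

Run:
```python
from h import *
s=env.sense(); c=cam("wrist"); print(s["tool_pos"],s["ee_rot"]); im=env.camera("wrist"); cv2.imwrite("pics/w8.png",im)
b=s["tool_pos"][2]-.0155
for k in blobs(im,"orange",None,100)[:3]: print(cv2.contourArea(k),circ(c,k,b+.008),circ(c,k,b+.042),cv2.boundingRect(k))
```

```text
[ 0.43256566 -0.19325229  0.12320265] [-3.13978210e+00  1.19337222e-04  1.19637844e+00]
9426.5 [ 0.4304 -0.1983  0.0732] [ 0.4375 -0.1806  0.0567] (276, 235, 111, 130)
```

View pics/w8.png

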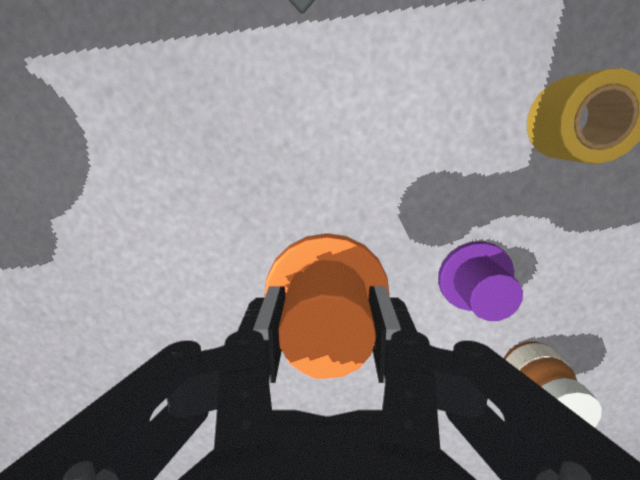

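The cap is held upright by its hub. The hub top's near edge is at row 378, and with the axis at the TCP it should be at 378.6.

Call:
servo_tool([
  [0, 0, 0, 0.01, 0.032, 0, 200],
  [0, 0, 0, 0.023, 0.074, 0, 200],
  [0, 0, 0, 0.036, 0.116, 0, 200],
  [0, 0, 0, 0.05, 0.158, 0, 200],
  [0, 0, 0, 0.06, 0.195, 0, 200],
  [0, 0, 0, 0.067, 0.215, 0, 200],
  [0, 0, 0, 0.067, 0.215, 0, 200],
  [0, 0, 0, 0.067, 0.215, 0, 200],
  [0, 0, 0, 0.067, 0.215, 0, 200],
])

```text
clock: 14.15
tool_pos: [0.4993, 0.0205, 0.1232]
ee_rot: [-3.139, 0.002, 1.195]
force: [0.5, -0.2, -0.6]
opening: 0.0369
grip_force: 30.3
```

Call:
servo_tool([
  [0, 0, 0, 0, 0.001, -0.01, 200],
  [0, 0, 0, 0, 0.001, -0.02, 200],
  [0, 0, 0, 0, 0.001, -0.03, 200],
  [0, 0, 0, 0, 0.001, -0.04, 200],
  [0, 0, 0, 0, 0.001, -0.048, 200],
  [0, 0, 0, 0, 0.001, -0.048, 200],
  [0, 0, 0, 0, 0.001, -0.048, 200],
])

```text
clock: 14.85
tool_pos: [0.5003, 0.0224, 0.0761]
ee_rot: [-3.141, 0.0, 1.196]
force: [-0.4, -0.2, -0.8]
opening: 0.0372
grip_force: 30.3
```

Call:
servo_tool([
  [0, 0, 0, 0, 0, -0.003, 200],
  [0, 0, 0, 0, 0, -0.0055, 200],
  [0, 0, 0, 0, 0, -0.0055, 200],
  [0, 0, 0, 0, 0, -0.0055, 200],
])

```text
clock: 15.25
tool_pos: [0.5004, 0.0224, 0.0709]
ee_rot: [3.141, 0.0, 1.197]
force: [0.3, 0.1, -1.6]
opening: 0.0367
grip_force: 30.3
```

Call:
servo_tool([
  [0, 0, 0, 0, 0, 0, 150],
  [0, 0, 0, 0, 0, 0, 80],
  [0, 0, 0, 0, 0, 0, 0],
  [0, 0, 0, 0, 0, 0, 0],
  [0, 0, 0, 0, 0, 0, 0],
  [0, 0, 0, 0, 0, 0, 0],
  [0, 0, 0, 0, 0, 0, 0],
])

```text
clock: 15.95
tool_pos: [0.5004, 0.0224, 0.0708]
ee_rot: [-3.142, 0.0, 1.196]
force: [-1.0, 0.9, 0.2]
opening: 0.0855
grip_force: 0.0
```

Call:
servo_tool([
  [0, 0, 0, 0, 0, 0.02, 0],
  [0, 0, 0, 0, 0, 0.06, 0],
  [0, 0, 0, 0, 0, 0.1, 0],
  [0, 0, 0, 0, 0, 0.13, 0],
  [0, 0, 0, 0, 0, 0.13, 0],
  [0, 0, 0, 0, 0, 0.13, 0],
])

```text
clock: 16.55
tool_pos: [0.5008, 0.0224, 0.2014]
ee_rot: [3.14, -0.001, 1.196]
force: [-0.4, 0.1, -0.1]
opening: 0.0851
grip_force: 0.0
```

Run:
```python
from h import *
c=cam("wrist"); im=env.camera("wrist"); t=env.camera("side")
k=blobs(im,"orange",None,300)[0]; x,y,w,h=cv2.boundingRect(k); print(circ(c,k,.063),circ(c,k,.097),(x,y,w,h))
a=im[max(0,y-40):y+h+40,max(0,x-40):x+w+40]; b=t[190:290,260:400]
cv2.imwrite("pics/w9.png",np.hstack([cv2.resize(a,(400,400)),cv2.resize(b,(400,400))]))
```

```text
[0.5006 0.0229 0.0607] [0.5046 0.0316 0.0533] (291, 186, 71, 71)
```

View pics/w9.png

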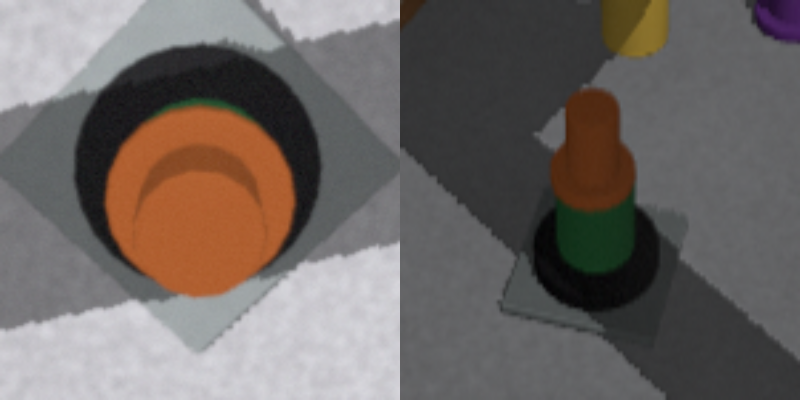

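The cap sits flat on the roll. At the expected flange height, its flange is centred at (0.5006, 0.0229) and measures 60.7 mm, so I'm handing the job in.

```bash
python3 -c "
from workcell import env
print(env.close_job())"
```

```text
the job is handed in; nothing more can be done
None
```

The green roll lies flat on the platter and the orange cap sits flat on top of it over the spindle; both are released, and I handed the job in at about 17 s, with no verdict returned.

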